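# Set the fresh-air damper and start the fan

## Task

Set the grow room's fresh-air damper for fruiting: with a fingertip, gently push the black damper arm round until it points at the middle of the green marker. Only then press the blue fan start button fully down and let it go. Do not pinch the arm or lift it off its spindle, leave the jar, bottle, mushrooms and punnet where they are, and finish clear of everything.

Things in the scene. Friction and masses are not known exactly. Their poses are not given: they have to be found in the camera images.
- pivot (a point): point on the damper's vertical axis at the centre of the flat top of the white air box. The box is 280 x 280 mm, 110 mm high, fixed to the bench; its top is at this point's height. A blue duct piece and a round grey filter stick out of the side away from the robot, below the top. Axes turn with the box: x to its far side, y to its left, z up
- blade_tip (a point): end of the damper arm, half way up it. The arm is a straight upright black blade with a white end, 14 mm thick (the white last 15 mm is 8 mm thick), reaching 105 mm from the axis; it stands from 12 to 44 mm above the box top, this point 28 mm above it. At the axis it has a round black hub of 34 mm diameter, 46 mm tall over the box top, on a steel disc of 44 mm diameter. x points outward along the arm, from the axis through the tip; y to the left of that, z up
- damper (a joint): turn of the arm about the axis: 0 points straight to the front (-x) side of the air box, grows counter-clockwise seen from above; stops at -2.4 and 2.4 rad. It starts within 0.4 rad of 0. Plain friction of about 0.22 N m (about 3 N pushed 75 mm from the axis): it stays where it is left and has no spring
- handle_lift (a joint): height in m that the arm and its steel disc have been lifted off the spindle: 0 seated. A light spring of about 3 N and the weight keep it down; it should stay seated
- green_marker: green disc, 26 mm diameter, 4 mm thick, fixed on the air box top near its left or right edge, its centre 115 to 160 mm from the damper's axis, so just beyond the arm's tip, which passes above it; origin at the centre of its underside. The fruiting setting
- orange_marker: orange disc of the same size, fixed on the opposite side of the air box top: the resting setting, not wanted now; origin at the centre of its underside
- start_button_top (a point): centre of the top face of the blue round fan start button, 36 mm diameter, pressed straight down; it stands on a fixed grey control box of 100 x 100 mm, 50 mm high
- start_button (a joint): how far the button is pressed: 0 up, 0.006 m fully down (about 5 N); it springs back
- spawn_jar: loose clear jar with white lid, 66 mm diameter, 110 mm high; origin at the centre of its underside
- rinse_bottle: loose clear bottle with white cap, 64 mm diameter, 190 mm high; origin at the centre of its underside
- mushroom_cluster: loose cluster of pink mushrooms, about 100 mm across and 60 mm high; origin at the centre of its underside
- punnet: loose open green box 130 x 100 x 55 mm with yellow and grey mushrooms in it; origin at the centre of its underside
There are look-alikes about, which are no part of the job. What is shaped like the part that bears start_button_top but purple or red is not meant.

How it is judged (in metres and radians):
On the way, in this order (a step that is already met when the one before it is completed fails the run):
1. the arm rests pointing at the green marker (y of green_marker in the frame of blade_tip between -0.01 and 0.01 m and x of green_marker in the frame of blade_tip above 0 m and velocity of joint damper between -0.05 and 0.05 rad/s), for 0.2 s.
2. the start button is pressed down (value of joint start_button above 0.0045 m), for 0.05 s.
At the end, for the whole second after the job is handed in: The arm rests seated (under 4 mm lifted), its centre line within 10 mm of the green marker's centre on the tip's side; the button was pressed at least 4.5 mm after that and is up again (under 2 mm); jar, bottle, mushrooms and punnet within 20 mm of where they began (all of step 1 and value of joint handle_lift below 0.004 m and value of joint start_button below 0.002 m and distance of each of spawn_jar, rinse_bottle, mushroom_cluster, punnet from where it was at the start of the episode below 0.02 m); the robot touches nothing.
It fails at once if the start button is pressed while the arm is not at the green marker (value of joint start_button above 0.003 m and (y of green_marker in the frame of blade_tip above 0.012 m or y of green_marker in the frame of blade_tip below -0.012 m or x of green_marker in the frame of blade_tip below 0 m)).
It fails at once if the arm is lifted more than 6 mm off its spindle seat (value of joint handle_lift above 0.006 m).
It fails at once if the arm is pinched or pushed hard (over 30 N) (contact force between the fingers and damper above 30 N).
It fails at once if jar, bottle, mushrooms or punnet moved more than 20 mm, lifted or tipped (distance of any of spawn_jar, rinse_bottle, mushroom_cluster, punnet from where it was at the start of the episode above 0.02 m or angle between any of spawn_jar, rinse_bottle, mushroom_cluster, punnet's own z axis and vertical above 0.35 rad).
It also fails if it takes over 51 s, if anything falls off the work surface, if the arm or the gripper's body presses on something with over 40 N, if the wrist force passes 120 N, or if a joint passes its speed limit or range.

## Robot

A 6-joint arm with a two-finger parallel gripper is mounted at the origin on the work surface. World frame = base frame: x ahead of the robot, y to its left, z up, the work surface at z = 0. Lengths are in mm, angles in rad, forces in N, time in s.
With the tool pointing down it reaches from about 375 to 925 mm from the base axis. Payload 5.7 kg.
Tool frame: the origin (TCP) lies on the centre line of the jaws, within the pads' length; the fingertips stand 22 mm ahead of it and the grasp point (between the pads) lies 3 mm ahead of it (arm.nose_length is the distance from the TCP to the fingertips, in mm); y points along the fingers, x is the direction in which the jaws open and shut, and the axes are right-handed (so a half turn about y gives the same grasp; the last joint's range is limited). The gripper opens to 85 mm and grips with 20 to 120 N. Pads are 22 mm wide; open, the fingers measure 114 mm over their backs; the gripper's body (76 mm by 85 mm) begins 54 mm behind the grasp point. The pads swing forward as they close: fully open they stand 13 mm farther back than shut.
Start: joints at [-1.464, 0.359, 1.51, -0, 1.272, -0.115], TCP at [131.979, -585.273, 226.867] pointing down, gripper open.
Joint ranges: [-2.97, 2.97], [-1.01, 2.36], [0.21, 2.38], [-0.96, 4.11], [0.2, 2.71], [-2.98, 2.98]. Speed limits (rad/s): [2.39, 2.39, 3.14, 3.14, 3.14, 3.14].

## Interface

Orientations are given as a unit quaternion [w, x, y, z].
In Python, from plant import arm gives the robot as it stands.
- The arm moves only by the shell command python3 -m creep 'ROWS' [OPENING] [FORCE]. ROWS is JSON, a list of rows, each a list of 4 numbers: the shift along the world's x, y, z in units of 25 mm (1.0 is 25 mm), then the turn about the world's z in degrees. In form: [[tx, ty, tz, turn], ...]. A call has 1 to 5 rows; each row shifts and turns the commanded pose from where the row before left it; what a row does not reach is not made up. A row lasts 1/12 s, in which the tool goes at most 41.7 mm and 7.16 degrees, less where a joint would pass 70% of its speed; a pose out of reach is approached as far as the arm can. A call is refused whole if a number of a shift passes 1 or a number of a turn 7.16, either way. A call with a gripper value outside its range is refused whole. OPENING is the closure, from 0 (fully open) to 1 (shut), set as the call begins (- or left out, the last holds). The fingers move at their own pace and stop on an object; FORCE is the grip in N (left out, the last holds). Time passes only in rows, so rows that do not move let the fingers close. It gives the time, the measured TCP pose, the force and the opening at its end, in the units of the state.
- arm.state(): the state, without advancing time (a new reading comes with each control period).
- arm.grab_frame(name): name is "side" or "top" or "wrist"; returns the picture (400x640x3 uint8, red, green, blue); there is no depth.
- arm.camera_model(name): a dict with "vertical_fov" (degrees; the focal length in pixels is half the picture's height over the tangent of half this angle, whatever the lens; pixels are square), "cx", "cy" (the principal point, pixels), "R" (3x3) and "t" (3): a world point X has camera coordinates R X + t; the wrist camera has in their place "hand_eye" (4x4, takes a point from camera to tool coordinates, whose origin is the TCP and whose axes are the tool frame's). Camera axes: x right, y down, z forward; pixel columns grow to the right and rows downward; lengths in mm; the calibration is good to about 2 mm. A picture is of the moment at which its call begins: read the wrist's pose just before it. camera_model takes no time and is no camera call.
- arm.job_done(): hands the job in, once; it reports no verdict.
The state is a dict: "clock": time; "joint_pos": joint angles; "joint_velocities": joint speeds; "joint_torque": joint torques, N m; "eef_pos": TCP position; "orientation": TCP orientation; "contact_force": force on the tool from outside, world axes, zero at the start; "moment": the same for the moment, N m; "opening": opening from 0.0 (shut) to 1.0 (fully open).
Only numpy, scipy, OpenCV 4.12 (cv2) and the standard library are available. Lean on these libraries where they do the work, as an engineer would, in place of code of your own. Each camera call takes 0.05 s, during which the arm holds its last target.

## Working session

There is one attempt and no reset: what is moved stays moved. The work goes in short steps, Python scripts to look and compute and a shell command to move; the robot and the scene stay as the last step left them, time stands still between calls to the robot, and variables do not carry over. Pictures are saved under pics/ and viewed, and the job is handed in when it is done.

```bash
mkdir -p pics; ls; python3 - <<'E'
from plant import arm
import cv2
print(arm.state())
for n in ("top","side","wrist"):
    m=arm.camera_model(n); print(n,m)
    cv2.imwrite(f"pics/{n}0.png",arm.grab_frame(n)[:,:,::-1])
E
```

```text
pics
{'clock': 0.0, 'joint_pos': array([-1.46411558e+00,  3.59495980e-01,  1.51148133e+00, -9.44852803e-06,
        1.27247315e+00, -1.15088580e-01]), 'joint_velocities': array([ 5.76187773e-05,  8.62927762e-04, -6.95908401e-04,  5.71971263e-04,
        8.94187414e-04, -1.72625957e-03]), 'joint_torque': array([-2.09907848e-03, -5.27630854e+01, -2.78625423e+01,  1.25500182e-05,
        1.33230299e-02, -1.61169851e-06]), 'eef_pos': array([ 131.89368802, -584.59945727,  226.04035005]), 'orientation': array([ 0.55272261, -0.55179431,  0.44206431, -0.44113479]), 'contact_force': array([-0.13290651,  0.85761666, -0.96459036]), 'moment': array([-0.00608695,  0.00569191,  0.01208764]), 'opening': 1.000718137609086}
top {'vertical_fov': 49.536361162296664, 'cx': 315.4541994090091, 'cy': 203.3519826897288, 'R': array([[-1.48512142e-01, -9.88910131e-01,  9.47348695e-04],
       [-9.67177114e-01,  1.45048461e-01, -2.08636944e-01],
       [ 2.06185776e-01, -3.19013734e-02, -9.77992703e-01]]), 't': array([  71.49645341,  536.57556764, 1251.24620287])}
side {'vertical_fov': 45.45804701169082, 'cx': 315.23062775217556, 'cy': 204.9257673089178, 'R': array([[-0.90341161, -0.42831318,  0.0198815 ],
       [-0.27039434,  0.53311211, -0.80167224],
       [ 0.33276772, -0.72961586, -0.59743313]]), 't': array([ 460.67781938,  214.5906049 , 1409.15703221])}
wrist {'vertical_fov': 63.35226350587225, 'cx': 320.50334644272755, 'cy': 201.85518010677242, 'hand_eye': array([[ 9.99999807e-01, -5.91923759e-04, -1.87274777e-04,
        -7.90207734e-02],
       [ 1.93437366e-05, -2.71793759e-01,  9.62355523e-01,
        -1.46148894e+02],
       [-6.20541214e-04, -9.62355341e-01, -2.71793695e-01,
         6.73352631e+01],
       [ 0.00000000e+00,  0.00000000e+00,  0.00000000e+00,
         1.00000000e+00]])}
```

View pics/top0.png

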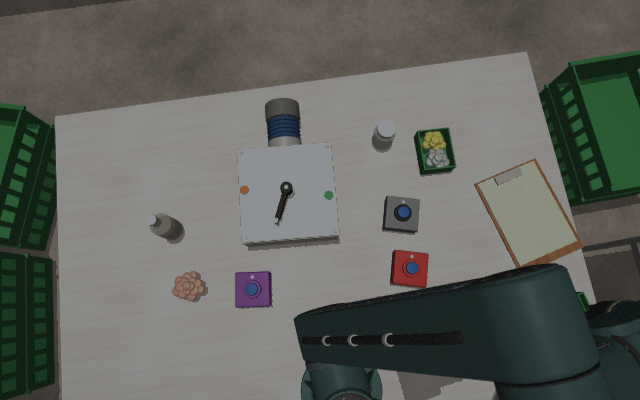

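View pics/side0.png

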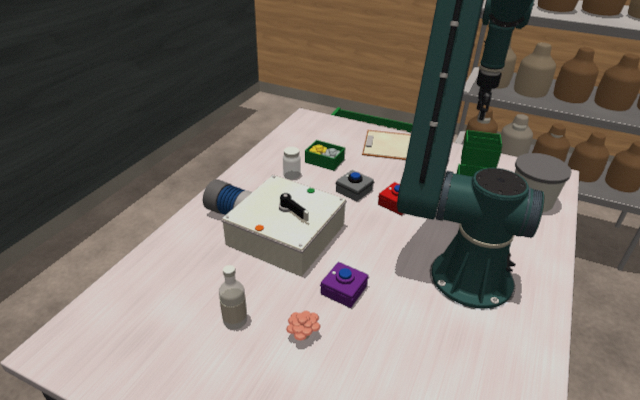

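View pics/wrist0.png

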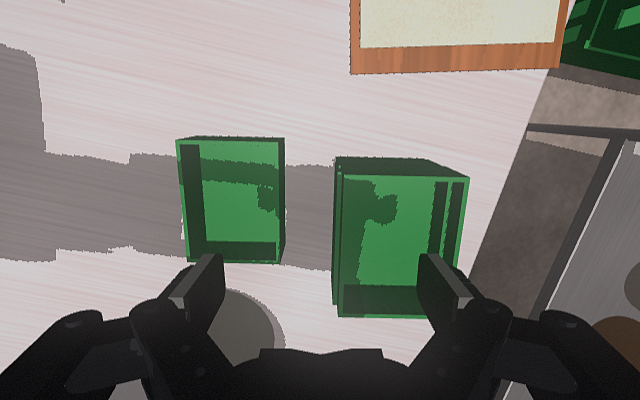

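The top view shows the air box at about (288,195), with the hub at (286,187) and the white tip at (278,221). Green marker is at (328,196) and orange at (244,190). There are three things shaped like the start button: grey (403,213), red (411,268) and purple (253,288). The description says grey. The punnet is at (435,150) and the jar at (385,135).

```bash
cat > h.py <<'E'
import numpy as np, cv2
from plant import arm
def ray(name,px):
    m=arm.camera_model(name); f=200/np.tan(np.radians(m["vertical_fov"]/2))
    d=np.array([(px[0]-m["cx"])/f,(px[1]-m["cy"])/f,1.])
    R=np.array(m["R"]);t=np.array(m["t"]); return -R.T@t, R.T@d
def onz(name,px,z):
    o,d=ray(name,px); return o+d*(z-o[2])/d[2]
def tri(p1,p2,a="top",b="side"):
    o1,d1=ray(a,p1);o2,d2=ray(b,p2)
    s=np.linalg.lstsq(np.c_[d1,-d2],o2-o1,rcond=None)[0]
    A=o1+d1*s[0];B=o2+d2*s[1]; return (A+B)/2,np.linalg.norm(A-B)
def blobs(img,lo,hi,box,amin=15):
    h=cv2.cvtColor(img,cv2.COLOR_RGB2HSV); m=cv2.inRange(h,np.array(lo),np.array(hi))
    k=np.zeros_like(m);x0,y0,x1,y1=box;k[y0:y1,x0:x1]=m[y0:y1,x0:x1]
    n,l,s,c=cv2.connectedComponentsWithStats(k)
    return [(c[i].round(1),int(s[i,4])) for i in range(1,n) if s[i,4]>=amin]
E
python3 - <<'E'
from h import *
T=cv2.imread("pics/top0.png")[:,:,::-1].copy();S=cv2.imread("pics/side0.png")[:,:,::-1].copy()
g=blobs(T,(45,80,40),(85,255,255),(300,150,345,240));o=blobs(T,(5,120,60),(20,255,255),(232,150,262,240));b=blobs(T,(105,100,40),(125,255,255),(380,190,425,235))
gs=blobs(S,(45,80,40),(85,255,255),(295,175,330,205));os_=blobs(S,(5,120,60),(20,255,255),(245,215,275,240));bs=blobs(S,(105,100,40),(125,255,255),(335,165,375,195))
print(g,o,b,gs,os_,bs)
print(tri(g[0][0],gs[0][0]),onz("top",g[0][0],114)); print(tri(o[0][0],os_[0][0]),onz("top",o[0][0],114)); print(tri(b[0][0],bs[0][0]))
for n,I,c in (("top",T,(240,140,430,240)),("side",S,(220,140,420,260))):
    x0,y0,x1,y1=c; cv2.imwrite(f"pics/{n}0c.png",cv2.resize(I[y0:y1,x0:x1,::-1],None,fx=4,fy=4,interpolation=cv2.INTER_CUBIC))
E
```

```text
[(array([328.5, 194.5]), 52)] [(array([243.7, 189.3]), 54)] [(array([403.2, 211.5]), 119)] [(array([310.3, 190.2]), 24)] [(array([258.8, 227.6]), 38)] [(array([354.9, 175.5]), 65)]
(array([551.74634684, -48.25666291, 109.22260369]), np.float64(2.4860507483998373)) [549.44112803 -48.28774879 114.        ]
(array([603.29735515, 193.51617365, 109.42765705]), np.float64(1.6924093233045623)) [601.23178795 192.6215834  114.        ]
(array([ 477.16113102, -264.23596964,   63.27206746]), np.float64(1.7932317080614628))
```

View pics/top0c.png

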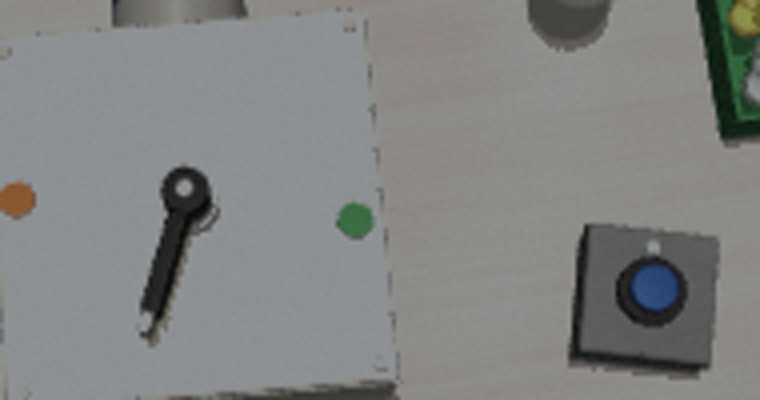

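View pics/side0c.png

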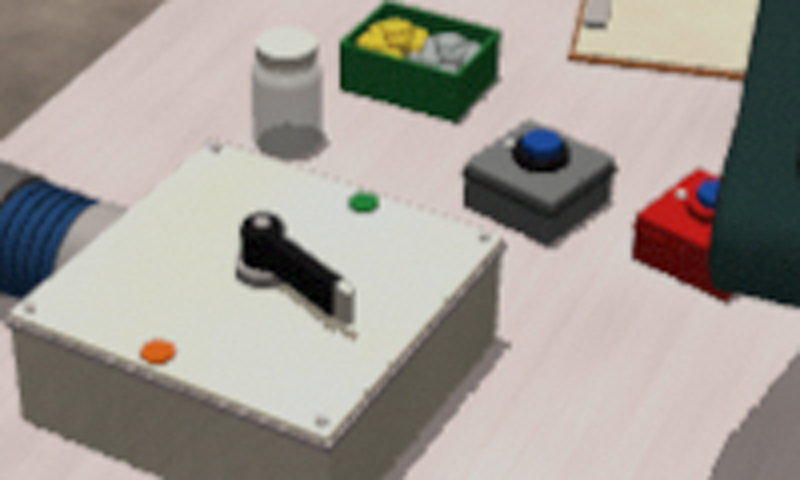

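```bash
python3 - <<'E'
from h import *
c=lambda u,v:(240+u/4-.4,140+v/4-.4)
print(tri(c(184,187),(220+263/4-.4,140+219/4-.4)),onz("top",c(184,187),156))
print("tip",onz("top",c(146,325),148))
P=np.array([onz("top",c(*q),111) for q in ((350,22),(6,51),(380,362),(24,394))]);print(P.round(1),P.mean(0))
Q=np.array([onz("side",(220+u/4-.4,140+v/4-.4),111) for u,v in ((215,148),(30,309),(485,237),(321,421))]);print(Q.round(1),Q.mean(0))
print(onz("top",(403.2,211.5),63),onz("side",(354.9,175.5),63),[onz("top",(403.2,211.5),z) for z in(60,70)])
E
```

```text
(array([580.71669965,  69.96247286, 158.43396838]), np.float64(0.8423348832465053)) [580.9403109   69.90744374 156.        ]
tip [489.03868494 109.51792563 148.        ]
[[699.8 -67.7 111. ]
 [715.2 187.7 111. ]
 [444.6 -49.6 111. ]
 [459.4 204.  111. ]] [579.74802079  68.6162018  111.        ]
[[698.8 -61.5 111. ]
 [714.3 194.1 111. ]
 [444.  -46.8 111. ]
 [461.2 209.1 111. ]] [579.58938773  73.73022078 111.        ]
[ 476.33146918 -264.51950281   63.        ] [ 478.19934059 -264.51461577   63.        ] [array([ 476.81411963, -265.22037996,   60.        ]), array([ 475.2052848 , -262.88412278,   70.        ])]
```

```bash
python3 - <<'E'
from h import *
from scipy.spatial.transform import Rotation as R
q=arm.state()["orientation"]; print(R.from_quat([*q[1:],q[0]]).as_matrix().round(3))
print("bottle",onz("top",(152,218),190),"jar",onz("top",(386,126),110),"mush",onz("top",(188,285),50),"punnet",onz("top",(434,135),55))
E
python3 -m creep '[[1,1,0.2,0],[1,1,0.2,0],[1,1,0.2,0],[1,1,0.2,0],[1,1,0.2,0]]' 1 20
python3 -m creep '[[1,1,0,0],[1,1,0,0],[1,1,0,0],[1,1,0,0],[1,1,0,0]]'
```

```text
[[ 0.22  -0.     0.976]
 [-0.976  0.001  0.22 ]
 [-0.001 -1.     0.   ]]
bottle [538.40551967 434.92159465 190.        ] jar [ 733.63698921 -252.20478478  110.        ] mush [357.09535281 394.36143287  50.        ] punnet [ 702.70552498 -408.00019804   55.        ]
clock: 0.57
eef_pos: [257.7, -458.8, 251.8]
orientation: [0.552, -0.552, 0.442, -0.442]
contact_force: [0.1, -0.1, 0.3]
opening: 0.299
clock: 0.98
eef_pos: [382.8, -333.7, 251.8]
orientation: [0.552, -0.552, 0.442, -0.442]
contact_force: [0.1, -0.1, 0.2]
opening: -0.003
```

```bash

python3 -m creep '[[0.4,1,0,-7],[0.4,1,0,-7],[0.4,1,0,-7],[0.4,1,0,-7],[0.4,1,0,-7]]'
python3 -m creep '[[0.4,1,0,0],[0.4,1,0,0],[0.4,1,0,0],[0.4,1,0,0],[0.4,1,0,0]]'
python3 -m creep '[[0.4,1,0,0],[0.4,1,0,0],[0.4,1,0,0],[0.4,1,0,0],[0.24,1,0,0]]'
python3 -m creep '[[0,1,0,0],[0,1,0,0],[0,1,0,0],[0,1,0,0],[0,0,0,0]]'
python3 - <<'E'
from h import *
print(arm.state()["joint_pos"].round(2))
for n in ("top","side","wrist"):
    cv2.imwrite(f"pics/{n}1.png",arm.grab_frame(n)[:,:,::-1])
E
```

```text
clock: 1.4
eef_pos: [432.1, -208.8, 251.7]
orientation: [0.392, -0.392, 0.589, -0.588]
contact_force: [0.1, -0.1, 0.3]
opening: -0.0
clock: 1.82
eef_pos: [482.1, -83.9, 251.7]
orientation: [0.394, -0.394, 0.587, -0.587]
contact_force: [0.9, -0.1, -0.5]
opening: 0.002
clock: 2.23
eef_pos: [528.7, 41.1, 251.7]
orientation: [-0.394, 0.394, -0.587, 0.587]
contact_force: [0.4, 0.7, 0.2]
opening: -0.003
clock: 2.65
eef_pos: [527.6, 143.6, 251.6]
orientation: [0.395, -0.394, 0.587, -0.586]
contact_force: [-0.8, -0.6, 0.3]
opening: -0.002
[0.14 0.26 1.59 0.   1.29 2.09]
```

View pics/top1.png

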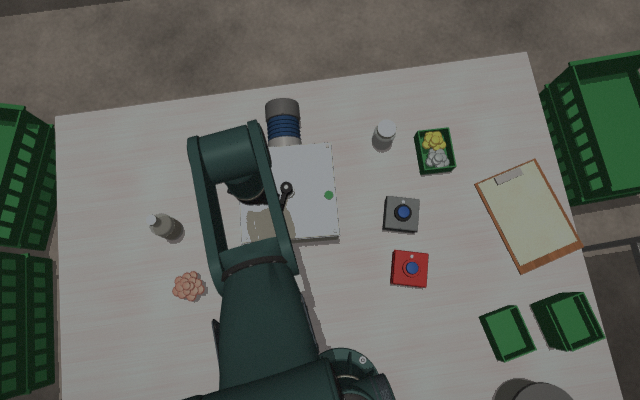

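View pics/side1.png

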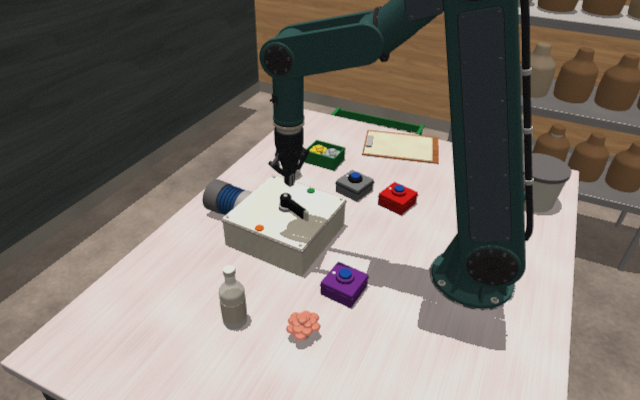

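View pics/wrist1.png

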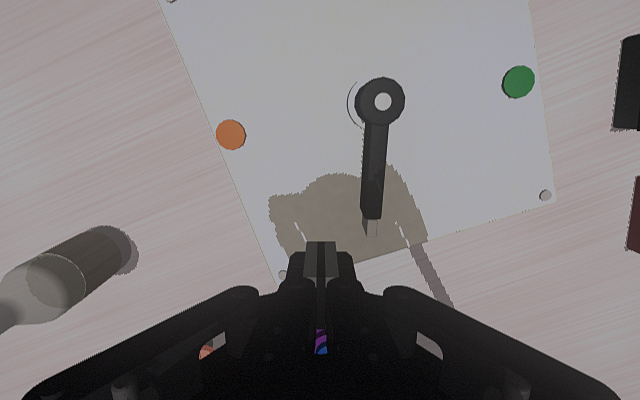

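Wrist view: the hub is at (383,101), the green marker at (518,82) and the blade end at about (371,218). The closed fingertip is left of the blade. I'll cross-check the positions from the wrist camera.

```bash
cat >> h.py <<'E'
from scipy.spatial.transform import Rotation as Ro
def wonz(st,px,z):
    m=arm.camera_model("wrist"); f=200/np.tan(np.radians(m["vertical_fov"]/2))
    H=np.array(m["hand_eye"]); q=st["orientation"]; W=Ro.from_quat([*q[1:],q[0]]).as_matrix()
    d=W@H[:3,:3]@np.array([(px[0]-m["cx"])/f,(px[1]-m["cy"])/f,1.]); o=W@H[:3,3]+np.array(st["eef_pos"])
    return o+d*(z-o[2])/d[2]
E
python3 - <<'E'
from h import *
s=arm.state(); print(s["eef_pos"])
I=cv2.imread("pics/wrist1.png")[:,:,::-1].copy()
g=blobs(I,(45,80,40),(85,255,255),(480,50,560,120));o=blobs(I,(5,100,60),(20,255,255),(200,100,260,160));print(g,o)
print("green",wonz(s,g[0][0],114),"orange",wonz(s,o[0][0],114),"hub",wonz(s,(383,101),156),"tip",wonz(s,(371,218),154))
E
```

```text
[527.70687518 139.47774103 251.59050953]
[(array([518.7,  81.4]), 771)] [(array([230. , 134.4]), 683)]
green [549.18490776 -46.685263   114.        ] orange [600.90163707 192.5370903  114.        ] hub [578.91424179  69.47757793 156.        ] tip [498.69353869 107.19910245 154.        ]
```

```bash

python3 -m creep '[[0,0,-0.8,0],[0,0,-0.8,0],[0,0,-0.8,0],[0,0,-0.8,0],[0,0,-0.8,0]]'
python3 -m creep '[[-0.1,-0.2,0,0],[-0.1,-0.2,0,0],[-0.1,-0.2,0,0],[0,0,0,0]]'
python3 - <<'E'
from h import *
s=arm.state();print(s["eef_pos"],s["contact_force"])
cv2.imwrite("pics/wrist2.png",arm.grab_frame("wrist")[:,:,::-1])
p=np.array([580,70]);e=s["eef_pos"][:2]-p
for k in range(14):
    a=np.radians(7*k);b=a+np.radians(7);f=lambda t:np.array([[np.cos(t),-np.sin(t)],[np.sin(t),np.cos(t)]])@e
    print(k,((f(b)-f(a))/25).round(2))
E
```

```text
clock: 3.22
eef_pos: [528.1, 138.2, 151.1]
orientation: [-0.393, 0.393, -0.587, 0.588]
contact_force: [0.2, -0.3, 1.0]
opening: -0.005
clock: 3.55
eef_pos: [520.7, 123.3, 153.2]
orientation: [-0.394, 0.393, -0.587, 0.588]
contact_force: [0.2, -0.9, 0.1]
opening: -0.001
[520.7251861  123.27341375 153.1542465 ] [ 0.23342089 -0.90502136  0.05736532]
0 [-0.24 -0.3 ]
1 [-0.2  -0.33]
2 [-0.16 -0.35]
3 [-0.12 -0.37]
4 [-0.07 -0.38]
5 [-0.02 -0.39]
6 [ 0.02 -0.39]
7 [ 0.07 -0.38]
8 [ 0.12 -0.37]
9 [ 0.16 -0.35]
10 [ 0.2  -0.33]
11 [ 0.24 -0.3 ]
12 [ 0.28 -0.27]
13 [ 0.31 -0.24]
```

View pics/wrist2.png

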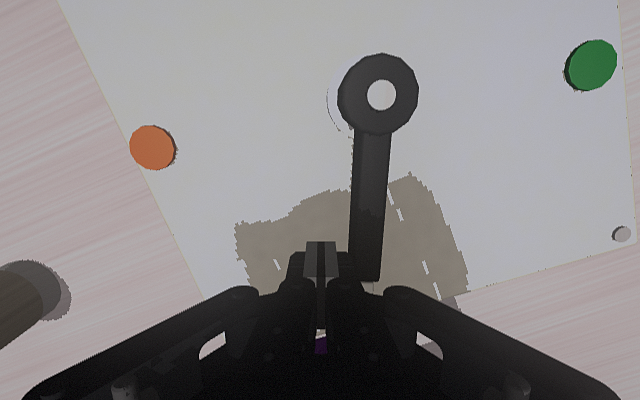

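The fingertip at about (320,265) is just left of the blade (left edge at about 351). I'll start pushing along the arc.

```bash

python3 -m creep '[[-0.12,-0.15,0,3.5],[-0.12,-0.16,0,3.5],[-0.1,-0.16,0,3.5],[-0.1,-0.17,0,3.5],[-0.08,-0.17,0,3.5]]'
python3 -m creep '[[-0.08,-0.18,0,3.5],[-0.06,-0.18,0,3.5],[-0.06,-0.19,0,3.5],[-0.04,-0.19,0,3.5],[-0.03,-0.19,0,3.5]]'
python3 - <<'E'
from h import *
s=arm.state();print(s["eef_pos"],s["contact_force"])
cv2.imwrite("pics/wrist3.png",arm.grab_frame("wrist")[:,:,::-1])
E
```

```text
clock: 4.02
eef_pos: [508.1, 104.3, 153.1]
orientation: [-0.48, 0.479, -0.519, 0.52]
contact_force: [0.4, 0.7, -0.5]
opening: 0.001
clock: 4.43
eef_pos: [501.5, 81.0, 153.1]
orientation: [0.553, -0.552, 0.44, -0.441]
contact_force: [0.2, 0.2, 0.5]
opening: 0.002
[501.49963994  81.02905255 153.09164366] [0.16905848 0.15961355 0.52618336]
```

View pics/wrist3.png

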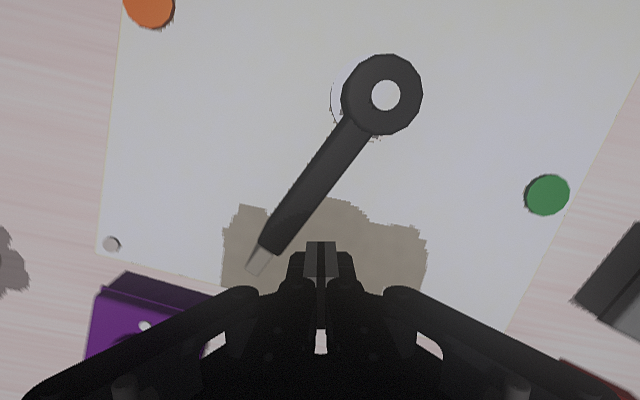

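The blade now shows left of the finger and no force was felt, so I need to check whether the finger passed it or is beyond its end.

```bash
python3 - <<'E'
from h import *
s=arm.state()
for px,z in (((385,94),156),((270,247),154),((258,268),150),((547,195),114)): print(wonz(s,px,z).round(1))
m=arm.camera_model("wrist");f=200/np.tan(np.radians(m["vertical_fov"]/2));H=np.linalg.inv(m["hand_eye"])
for p in ((0,22,0),(0,22,11),(0,22,-11),(0,3,11),(0,0,0)):
    c=H[:3,:3]@np.array(p)+H[:3,3]; print(p,(f*c[0]/c[2]+m["cx"]).round(1),(f*c[1]/c[2]+m["cy"]).round(1))
for n in ("top","side"): cv2.imwrite(f"pics/{n}3.png",arm.grab_frame(n)[:,:,::-1])
S=cv2.imread("pics/side3.png"); cv2.imwrite("pics/side3c.png",cv2.resize(S[120:260,220:380],None,fx=4,fy=4,interpolation=cv2.INTER_CUBIC))
E
```

```text
[579.5  70.7 156. ]
[499.3 105.1 154. ]
[484.8 109.2 150. ]
[550.3 -45.5 114. ]
(0, 22, 0) 320.7 236.2
(0, 22, 11) 320.7 217.4
(0, 22, -11) 320.8 254.4
(0, 3, 11) 320.8 229.8
(0, 0, 0) 320.8 253.0
```

View pics/side3c.png

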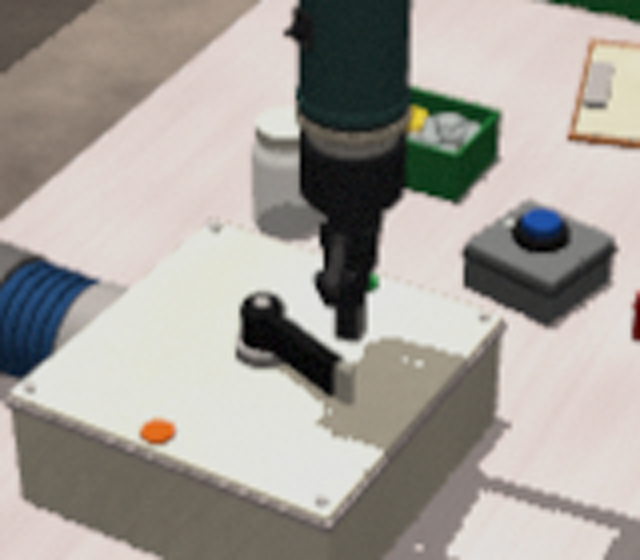

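```bash
python3 - <<'E'
from h import *
for z in (120,131,140,150,160,170,180,190): print(z,onz("side",(220+350/4,120+337/4),z).round(0))
m=arm.camera_model("side");f=200/np.tan(np.radians(m["vertical_fov"]/2))
for z in (131,153,175):
    c=np.array(m["R"])@np.array([501.5,81,z])+m["t"]; print(z,f*c[0]/c[2]+m["cx"],f*c[1]/c[2]+m["cy"])
T=cv2.imread("pics/top3.png"); cv2.imwrite("pics/top3c.png",cv2.resize(T[120:260,220:380],None,fx=4,fy=4,interpolation=cv2.INTER_CUBIC))
E
```

```text
120 [521.  38. 120.]
131 [515.  52. 131.]
140 [509.  63. 140.]
150 [504.  75. 150.]
160 [498.  87. 160.]
170 [492.  99. 170.]
180 [486. 111. 180.]
190 [480. 123. 190.]
131 307.1094114897798 210.61740957820433
153 307.18102370696187 204.76302159091966
175 307.2539687529037 198.7996731917478
```

View pics/top3c.png

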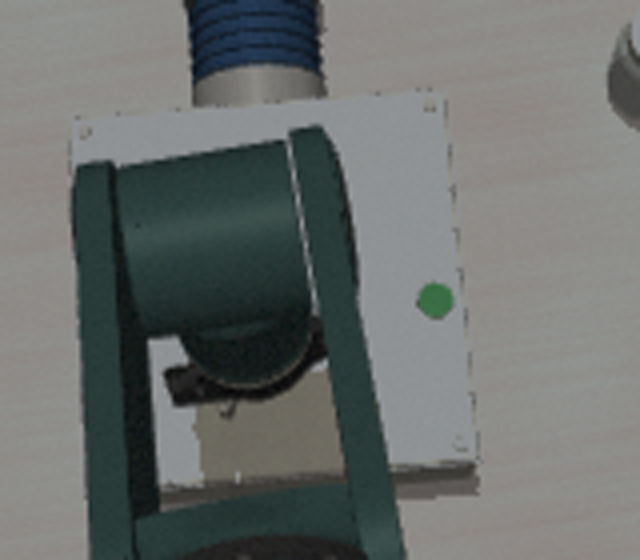

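```bash
python3 - <<'E'
from h import *
print(arm.nose_length, arm.state()["opening"], arm.state()["eef_pos"])
E
```

```text
22.0 0.0007822143791275982 [501.40908019  81.08666226 152.81988922]
```

```bash
python3 - <<'E'
import cv2
S=cv2.imread("pics/side3.png"); a=cv2.resize(S[170:230,270:330],None,fx=9,fy=9,interpolation=cv2.INTER_NEAREST)
W=cv2.imread("pics/wrist3.png"); b=cv2.resize(W[220:310,270:370],None,fx=6,fy=6,interpolation=cv2.INTER_NEAREST)
cv2.imwrite("pics/side3d.png",a); cv2.imwrite("pics/wrist3d.png",b)
E
```

```text
(no output)
```

View pics/side3d.png

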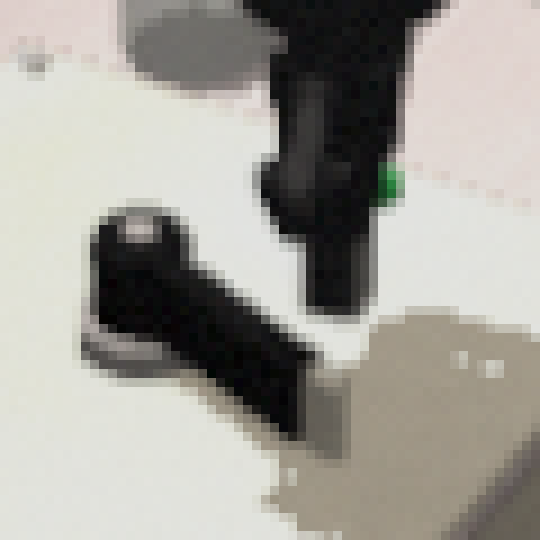

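View pics/wrist3d.png

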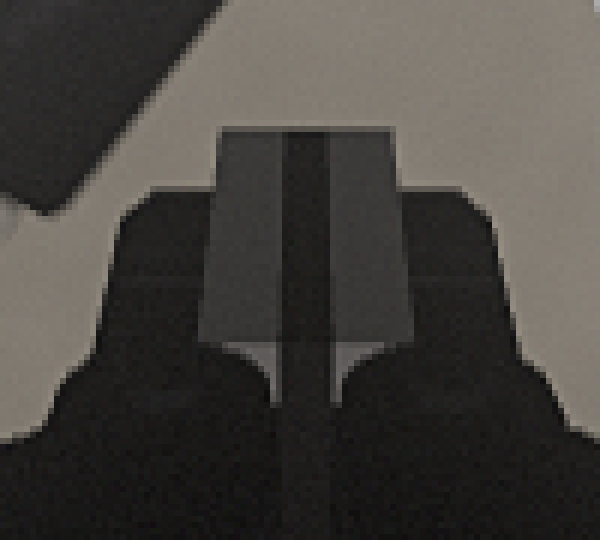

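The side and wrist views put the closed fingertip at about z 152, i.e. level with the TCP. The stated tip would be 22 mm lower. So it slid just over the blade top (154) and the blade did not move. I'll lift, go back to the start side, and descend to TCP z≈136. That leaves safe clearance under either tip height.

```bash

python3 -m creep '[[0,0,0.6,0],[0,0,0.4,0],[0.22,0.5,0,-7],[0.22,0.5,0,-7],[0.22,0.5,0,-7]]'
python3 -m creep '[[0.22,0.5,0,-7],[0.21,0.34,0,-7],[0,0,-0.6,0],[0,0,-0.6,0],[0,0,-0.3,0]]'
python3 -m creep '[[0,0,-0.18,0],[0,0,0,0]]'
python3 - <<'E'
from h import *
for n in ("wrist","side"): cv2.imwrite(f"pics/{n}4.png",arm.grab_frame(n)[:,:,::-1])
S=cv2.imread("pics/side4.png"); a=cv2.resize(S[160:230,260:340],None,fx=6,fy=6)
W=cv2.imread("pics/wrist4.png"); cv2.imwrite("pics/c4.png",np.hstack([a,cv2.resize(W[140:320,:],None,fx=.5,fy=.5)[:90] if 0 else a*0])[:, :480])
E
```

```text
clock: 5.0
eef_pos: [518.2, 119.4, 178.1]
orientation: [-0.461, 0.46, -0.536, 0.537]
contact_force: [0.7, 1.7, 0.6]
opening: 0.002
clock: 5.42
eef_pos: [527.8, 140.2, 138.8]
orientation: [0.394, -0.394, 0.587, -0.587]
contact_force: [0.0, 0.6, -0.7]
opening: -0.0
clock: 5.58
eef_pos: [527.5, 139.7, 134.4]
orientation: [0.393, -0.394, 0.588, -0.587]
contact_force: [-0.0, 0.0, -0.3]
opening: 0.003
```

View pics/c4.png

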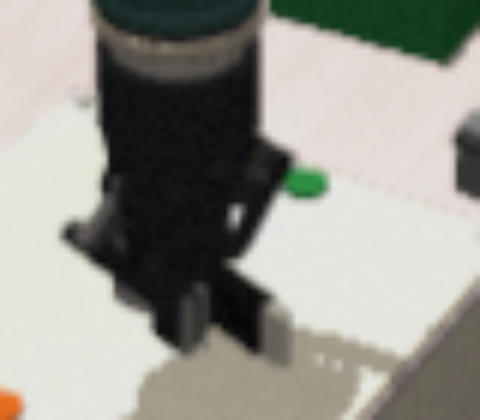

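View pics/wrist4.png

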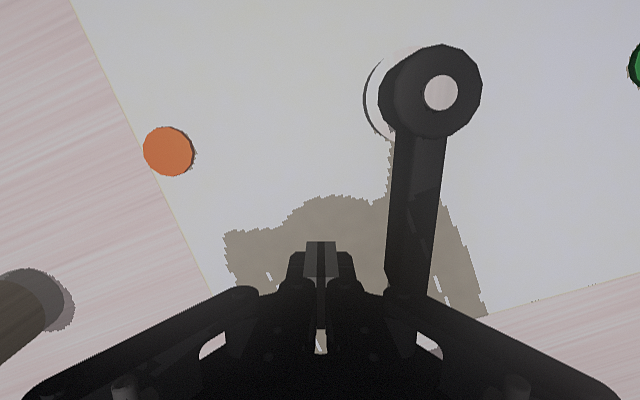

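```bash
python3 - <<'E'
from h import *
m=arm.camera_model("side");f=200/np.tan(np.radians(m["vertical_fov"]/2))
for z in (112,134,156):
    c=np.array(m["R"])@np.array([527.5,139.7,z])+m["t"]; print(z,f*c[0]/c[2]+m["cx"],f*c[1]/c[2]+m["cy"])
E
python3 -m creep '[[-0.1,-0.2,0,0],[-0.1,-0.2,0,0],[-0.1,-0.2,0,0],[-0.05,-0.1,0,0],[-0.05,-0.1,0,0]]'
```

```text
112 290.4524775796092 224.02724240032555
134 290.3691778498147 218.203241760742
156 290.28430229977835 212.26906575661334
clock: 6.1
eef_pos: [517.9, 119.6, 135.2]
orientation: [0.394, -0.393, 0.588, -0.587]
contact_force: [-0.3, 3.8, 1.0]
opening: -0.0
```

The tip is at z≈134, and a 3.8 N reaction shows it is touching the blade. Now I'll push along the arc.

```bash

python3 -m creep '[[-0.12,-0.15,0,3.5],[-0.12,-0.16,0,3.5],[-0.1,-0.16,0,3.5],[-0.1,-0.17,0,3.5],[-0.08,-0.17,0,3.5]]'
python3 -m creep '[[-0.08,-0.18,0,3.5],[-0.06,-0.18,0,3.5],[-0.06,-0.19,0,3.5],[-0.04,-0.19,0,3.5],[-0.03,-0.19,0,3.5]]'
python3 - <<'E'
from h import *
cv2.imwrite("pics/wrist5.png",arm.grab_frame("wrist")[:,:,::-1])
E
```

```text
clock: 6.52
eef_pos: [506.0, 99.7, 135.3]
orientation: [-0.48, 0.478, -0.52, 0.52]
contact_force: [2.4, 3.1, -1.0]
opening: 0.001
clock: 6.93
eef_pos: [499.1, 76.5, 135.3]
orientation: [0.554, -0.552, 0.441, -0.441]
contact_force: [1.5, 3.1, -0.4]
opening: -0.005
```

View pics/wrist5.png

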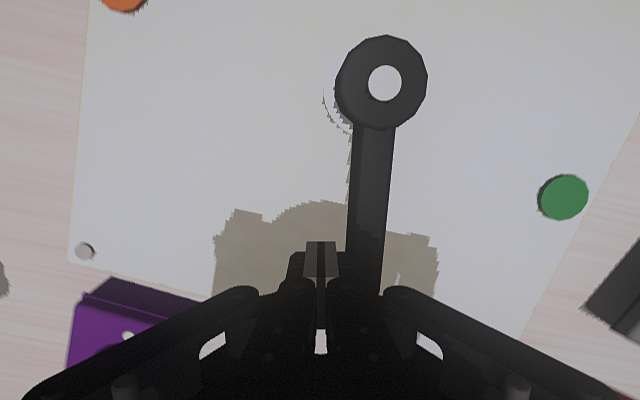

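The blade follows the finger, with hub at (385,83) and blade bottom at about (367,290). Green is at (562,197).

```bash
python3 - <<'E'
from h import *
e=np.array([-80.9,6.5]);f=lambda t:np.array([[np.cos(t),-np.sin(t)],[np.sin(t),np.cos(t)]])@e
for k in range(17): print(k,((f(np.radians(4*k+4))-f(np.radians(4*k)))/25).round(2))
E
```

```text
0 [-0.01 -0.23]
1 [ 0.01 -0.23]
2 [ 0.02 -0.23]
3 [ 0.04 -0.22]
4 [ 0.05 -0.22]
5 [ 0.07 -0.22]
6 [ 0.08 -0.21]
7 [ 0.1 -0.2]
8 [ 0.11 -0.2 ]
9 [ 0.12 -0.19]
10 [ 0.14 -0.18]
11 [ 0.15 -0.17]
12 [ 0.16 -0.16]
13 [ 0.17 -0.15]
14 [ 0.18 -0.14]
15 [ 0.19 -0.12]
16 [ 0.2  -0.11]
```

```bash

python3 -m creep '[[-0.01,-0.23,0,4],[0.01,-0.23,0,4],[0.02,-0.23,0,4],[0.04,-0.22,0,4],[0.05,-0.22,0,4]]'
python3 -m creep '[[0.07,-0.22,0,4],[0.08,-0.21,0,4],[0.1,-0.2,0,4],[0.11,-0.2,0,4],[0.12,-0.19,0,4]]'
python3 -m creep '[[0.14,-0.18,0,4],[0.15,-0.17,0,4],[0.16,-0.16,0,4],[0.17,-0.15,0,4],[0,0,0,0]]'
python3 - <<'E'
from h import *
cv2.imwrite("pics/wrist6.png",arm.grab_frame("wrist")[:,:,::-1])
cv2.imwrite("pics/top6.png",arm.grab_frame("top")[:,:,::-1])
E
```

```text
clock: 7.4
eef_pos: [501.1, 48.4, 135.1]
orientation: [0.621, -0.62, 0.339, -0.338]
contact_force: [1.3, 4.4, 0.2]
opening: -0.002
clock: 7.82
eef_pos: [512.4, 22.9, 134.9]
orientation: [0.67, -0.67, 0.226, -0.225]
contact_force: [-0.6, 3.3, 0.9]
opening: -0.004
clock: 8.23
eef_pos: [528.4, 5.8, 134.8]
orientation: [0.695, -0.695, 0.131, -0.13]
contact_force: [-1.2, 1.6, 1.9]
opening: -0.0
```

View pics/wrist6.png

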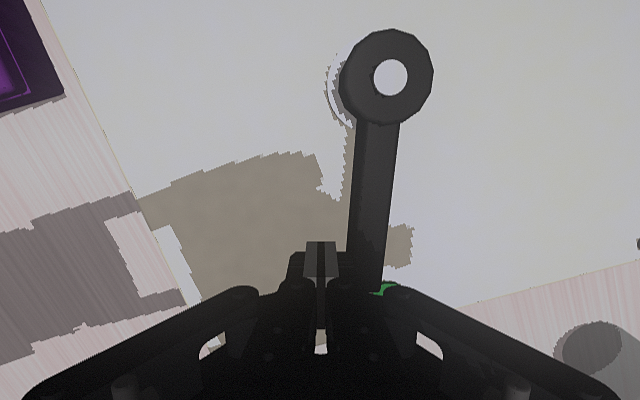

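View pics/top6.png

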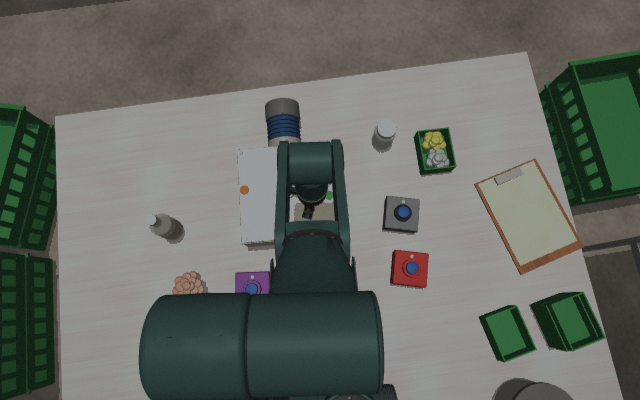

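```bash
python3 - <<'E'
from h import *
s=arm.state()
I=cv2.imread("pics/wrist6.png"); cv2.imwrite("pics/w6c.png",cv2.resize(I[30:310,300:440],None,fx=2.1,fy=2.1))
h=wonz(s,(390.5,77),156);print("hub",h)
for v in (140,180,220,250):
    g=I[v,320:430].astype(int).sum(1); print(v,(np.where(g<200)[0]+320)[[0,-1]],[I[v,u].tolist()[0] for u in range(346,402,3)])
G=np.array([549.6,-46.6]);a=np.degrees(np.arctan2(*(G-h[:2])[::-1]))%360;print("target",a)
E
```

```text
hub [579.63830078  71.18734815 156.        ]
140 [355 397] [118, 122, 122, 39, 45, 46, 48, 57, 59, 60, 60, 59, 58, 58, 56, 59, 59, 31, 189]
180 [352 392] [124, 124, 34, 44, 45, 49, 54, 55, 56, 55, 59, 60, 56, 54, 56, 49, 203, 190, 190]
220 [349 388] [122, 27, 41, 37, 45, 52, 49, 51, 49, 50, 49, 51, 50, 51, 50, 191, 191, 191, 192]
250 [320 384] [22, 30, 31, 34, 38, 35, 37, 37, 38, 39, 45, 46, 44, 106, 122, 125, 123, 125, 126]
target 255.69329399031378
```

View pics/w6c.png

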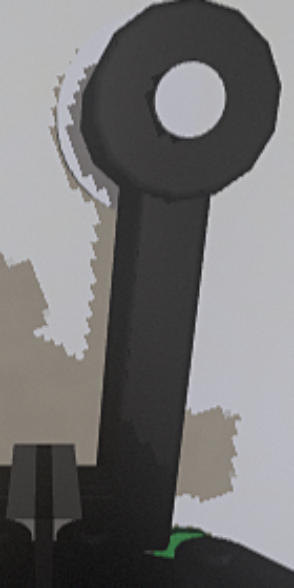

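```bash
python3 - <<'E'
from h import *
s=arm.state()
P=np.array([wonz(s,p,154)[:2] for p in ((397.5,140),(392.5,180),(388.5,220),(384.5,250))])
d=P[-1]-P[0];print(P.round(1),"edge az",np.degrees(np.arctan2(d[1],d[0]))%360)
for piv in ((580,70),(579.6,71.2)):
  for p in P:
    e=p-np.array(piv); print(np.degrees(np.arctan2(e[1],e[0]))%360-np.degrees(np.arcsin(7/np.linalg.norm(e))))
e=s["eef_pos"][:2]-np.array([580,70]);print(np.linalg.norm(e),np.degrees(np.arctan2(e[1],e[0]))%360)
E
```

```text
[[575.5  48.5]
 [568.8  34.2]
 [562.   18.8]
 [556.2   6.6]] edge az 245.32000525958878
239.50585419500982
241.83422756114697
243.24322535962654
243.49950522547775
242.01314096805874
243.2283009242697
244.18199285225813
244.24927373972818
82.4607633068217 231.0148405095818
```

```bash

python3 -m creep '[[0.16,-0.12,0,3.5],[0.17,-0.11,0,3.5],[0.17,-0.1,0,3.5],[0,0,0,0]]'
python3 - <<'E'
from h import *
s=arm.state()
I=arm.grab_frame("wrist");cv2.imwrite("pics/wrist7.png",I[:,:,::-1])
S=arm.grab_frame("side")[:,:,::-1];cv2.imwrite("pics/side7.png",cv2.resize(S[150:250,230:390],None,fx=4,fy=4))
for v in (140,180,220,250): print(v,[int(x) for x in I[v,372:404].max(1)])
print(wonz(s,(390.5,77),156))
E
```

```text
clock: 8.67
eef_pos: [540.6, -2.5, 134.7]
orientation: [-0.704, 0.704, -0.067, 0.066]
contact_force: [-2.2, 1.0, 2.0]
opening: -0.001
140 [61, 59, 59, 63, 60, 57, 60, 59, 57, 58, 56, 59, 58, 56, 57, 55, 58, 57, 58, 56, 54, 58, 57, 56, 53, 47, 34, 138, 202, 187, 186, 184]
180 [56, 58, 58, 56, 57, 55, 56, 54, 58, 56, 57, 55, 56, 58, 55, 59, 56, 58, 58, 52, 47, 36, 141, 201, 188, 186, 187, 186, 186, 186, 189, 187]
220 [50, 51, 52, 52, 51, 52, 51, 55, 52, 54, 54, 52, 53, 55, 48, 44, 27, 157, 200, 193, 190, 190, 189, 191, 191, 194, 196, 195, 196, 199, 204, 154]
250 [39, 42, 40, 40, 42, 43, 41, 44, 44, 50, 47, 43, 36, 86, 149, 140, 138, 139, 139, 138, 138, 138, 140, 139, 140, 140, 141, 138, 139, 139, 141, 140]
[579.08282807  71.46974808 156.        ]
```

View pics/wrist7.png

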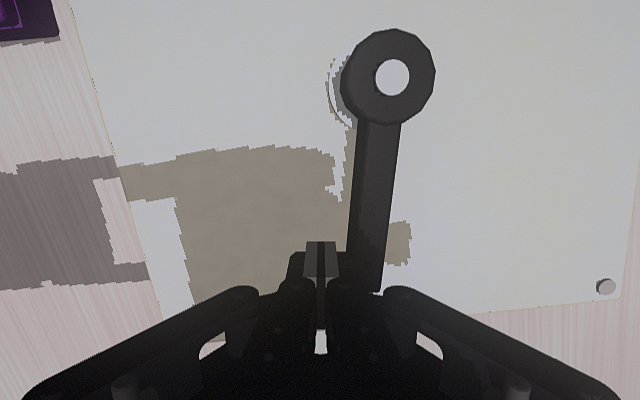

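View pics/side7.png

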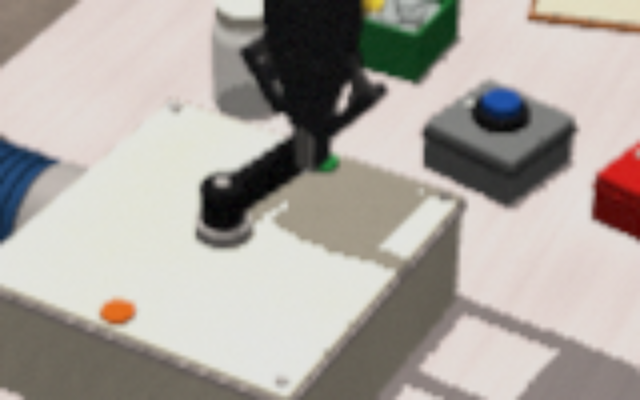

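```bash

python3 -m creep '[[0.05,-0.03,0,0.5],[0,0,0,0],[-0.3,0.08,0,0],[-0.6,0.15,0,0],[-0.6,0.15,0,0]]'
python3 -m creep '[[0,0,0.9,0],[-0.2,0,1,0],[-0.2,0,1,0],[0,0,1,0],[0,0,0,0]]'
python3 - <<'E'
from h import *
s=arm.state();print(s["eef_pos"])
for n in ("wrist","side","top"): cv2.imwrite(f"pics/{n}8.png",arm.grab_frame(n)[:,:,::-1])
E
```

```text
clock: 9.18
eef_pos: [505.0, 6.5, 135.0]
orientation: [-0.704, 0.704, -0.063, 0.064]
contact_force: [-0.6, 1.0, -0.7]
opening: -0.0
clock: 9.6
eef_pos: [497.7, 6.2, 237.3]
orientation: [-0.704, 0.704, -0.06, 0.067]
contact_force: [0.3, 0.1, 0.4]
opening: 0.001
[497.71410307   6.24203231 237.31676153]
```

View pics/wrist8.png

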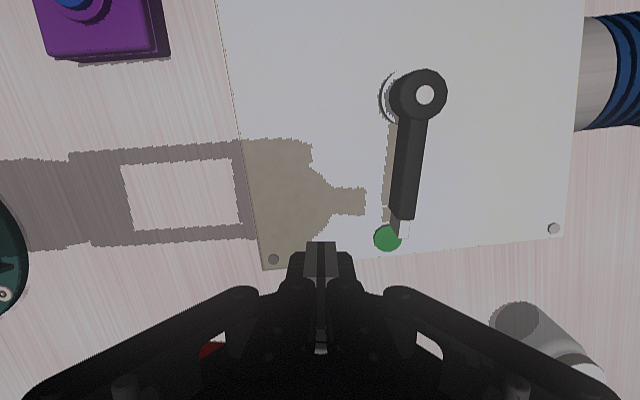

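View pics/top8.png

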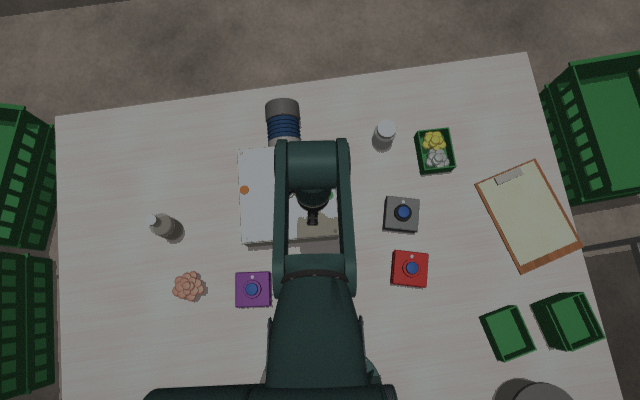

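```bash
python3 - <<'E'
from h import *
s=arm.state(); I=cv2.imread("pics/wrist8.png")[:,:,::-1].copy()
cv2.imwrite("pics/w8c.png",cv2.resize(I[60:260,350:460,::-1],None,fx=3,fy=3,interpolation=cv2.INTER_CUBIC))
h=cv2.cvtColor(I,cv2.COLOR_RGB2HSV);m=cv2.inRange(h,(45,80,40),(85,255,255));ys,xs=np.where(m[200:270,360:420]);xs+=360;ys+=200
print("green ext",xs.min(),xs.max(),ys.min(),ys.max())
hub=wonz(s,(425.5,94.5),156);print("hub",hub)
for v in (150,170,190,205): 
    g=I[v].max(1); print(v,[(u,int(g[u])) for u in range(384,424,2)])
print(wonz(s,(387.5,238),114))
E
```

```text
green ext 374 401 225 251
hub [574.75934127  71.47602209 156.        ]
150 [(384, 177), (386, 141), (388, 130), (390, 130), (392, 131), (394, 149), (396, 48), (398, 49), (400, 51), (402, 49), (404, 49), (406, 54), (408, 62), (410, 59), (412, 62), (414, 60), (416, 61), (418, 54), (420, 55), (422, 53)]
170 [(384, 124), (386, 132), (388, 133), (390, 130), (392, 110), (394, 50), (396, 50), (398, 50), (400, 49), (402, 49), (404, 56), (406, 60), (408, 59), (410, 59), (412, 58), (414, 57), (416, 56), (418, 59), (420, 36), (422, 190)]
190 [(384, 134), (386, 134), (388, 137), (390, 53), (392, 48), (394, 54), (396, 51), (398, 48), (400, 51), (402, 59), (404, 61), (406, 58), (408, 59), (410, 58), (412, 58), (414, 59), (416, 55), (418, 128), (420, 183), (422, 182)]
205 [(384, 164), (386, 174), (388, 79), (390, 46), (392, 50), (394, 52), (396, 53), (398, 52), (400, 59), (402, 58), (404, 58), (406, 57), (408, 57), (410, 58), (412, 58), (414, 57), (416, 144), (418, 180), (420, 178), (422, 181)]
[543.98392327 -42.34449648 114.        ]
```

View pics/w8c.png

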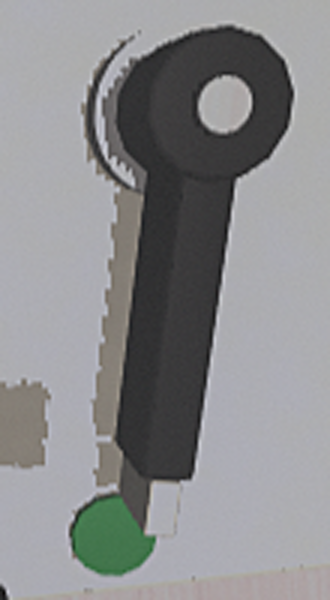

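```bash
python3 - <<'E'
from h import *
s=arm.state()
hub=wonz(s,(424.7,94.4),156)[:2];G=wonz(s,(387.5,238),114)[:2]
az=lambda d:np.degrees(np.arctan2(d[1],d[0]))%360
P=[wonz(s,p,154)[:2] for p in ((412,170),(409.7,190),(407.5,205))]
print(hub,G,az(G-hub),[az(p-hub) for p in P],az(P[-1]-P[0]))
t=wonz(s,(350+166/3,60+482/3),154)[:2];print("white start",az(t-hub),np.linalg.norm(t-hub)); t=wonz(s,(350+160/3,60+533/3),154)[:2];print("tip",az(t-hub),np.linalg.norm(t-hub),np.linalg.norm(G-hub))
u=(t-hub)/np.linalg.norm(t-hub);print("lateral",u[0]*(G-hub)[1]-u[1]*(G-hub)[0])
E
```

```text
[574.25160662  71.631758  ] [543.98392327 -42.34449648] 255.1277267665095 [np.float64(255.21608029001834), np.float64(255.7292676282725), np.float64(255.73425343141514)] 256.754985801412
white start 255.80059584815055 87.90121323182625
tip 256.0034554499708 101.24852767211328 117.9267537141701
lateral -1.8023634687875685
```

The blade points along 255.8°, and green is at 255.1° in the same picture. That's about 2 mm off laterally, against the allowed 10. Next is the button: the grey box one at (403,213) in the top view.

```bash

python3 -m creep '[[-0.08,-1,0,0],[-0.08,-1,0,0],[-0.08,-1,0,0],[-0.08,-1,0,0],[-0.08,-1,0,0]]'
python3 -m creep '[[-0.08,-1,0,0],[-0.08,-1,0,0],[-0.08,-1,0,0],[-0.08,-1,0,0],[-0.08,-1,0,0]]'
python3 -m creep '[[-0.03,-0.83,-0.5,0],[0,0,-1,0],[0,0,-1,0],[0,0,-1,0],[0,0,-0.5,0]]'
python3 -m creep '[[0,0,0,0]]'
python3 - <<'E'
from h import *
s=arm.state();print(s["eef_pos"])
for n in ("wrist","side","top"): cv2.imwrite(f"pics/{n}9.png",arm.grab_frame(n)[:,:,::-1])
T=cv2.imread("pics/top9.png");cv2.imwrite("pics/top9c.png",cv2.resize(T[130:250,230:430],None,fx=4,fy=4,interpolation=cv2.INTER_CUBIC))
S=cv2.imread("pics/side9.png");cv2.imwrite("pics/side9c.png",cv2.resize(S[120:250,240:420],None,fx=4,fy=4,interpolation=cv2.INTER_CUBIC))
E
```

```text
clock: 10.17
eef_pos: [483.6, -119.2, 230.7]
orientation: [0.705, -0.704, 0.064, -0.063]
contact_force: [1.1, -0.1, 0.3]
opening: -0.001
clock: 10.58
eef_pos: [473.7, -244.2, 230.6]
orientation: [0.705, -0.704, 0.064, -0.063]
contact_force: [0.8, -0.1, -0.0]
opening: -0.001
clock: 11.0
eef_pos: [471.4, -262.7, 128.0]
orientation: [0.705, -0.703, 0.066, -0.062]
contact_force: [0.3, -0.5, -1.4]
opening: 0.004
clock: 11.08
eef_pos: [470.8, -262.1, 127.8]
orientation: [0.706, -0.703, 0.066, -0.061]
contact_force: [-1.1, 0.2, 0.0]
opening: -0.003
[ 470.81161473 -262.12963509  127.82071658]
```

View pics/wrist9.png

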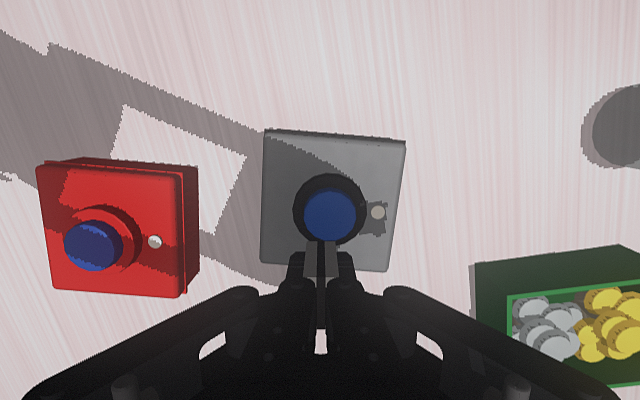

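View pics/top9c.png

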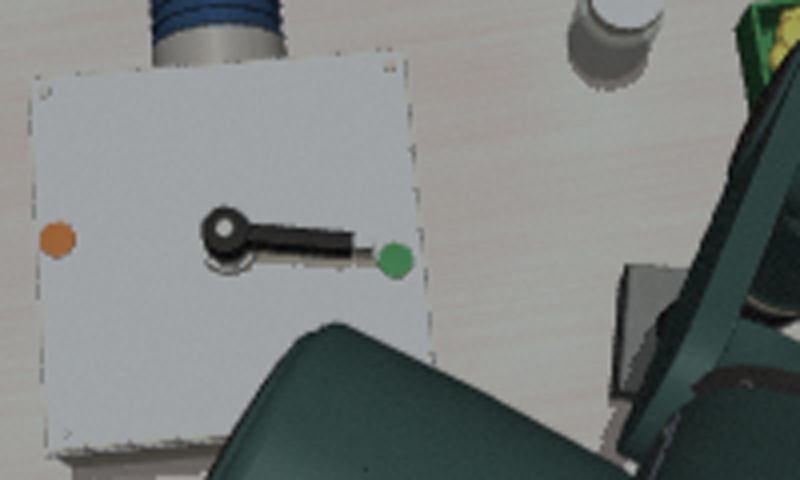

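View pics/side9c.png

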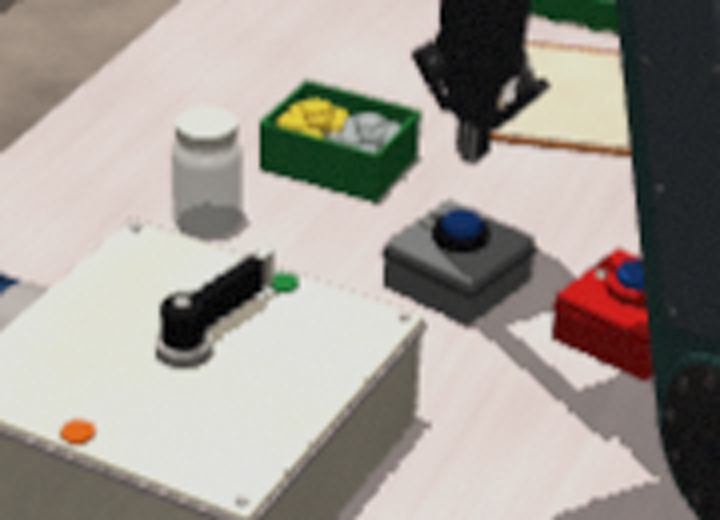

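```bash
python3 - <<'E'
from h import *
s=arm.state(); c=lambda u,v:(230+u/4-.4,130+v/4-.4)
h=onz("top",c(225,229),156)[:2];G=onz("top",c(395,261),114)[:2]
for uv in ((352,243),(300,238),(326,241)):
    t=onz("top",c(*uv),154)[:2];u=(t-h)/np.linalg.norm(t-h);g=G-h;print(np.linalg.norm(t-h),"lat",u[0]*g[1]-u[1]*g[0])
I=cv2.imread("pics/wrist9.png")[:,:,::-1].copy()
b=blobs(I,(105,100,40),(125,255,255),(290,170,370,245));print(b,[wonz(s,b[0][0],z) for z in(60,66)],s["eef_pos"])
E
```

```text
89.57905050499232 lat -0.22125570015901275
52.9187668974495 lat 0.524367362022236
71.29514070838881 lat 0.665080358922598
[(array([329.1, 214.4]), 2190)] [array([ 478.00135486, -267.48648959,   60.        ]), array([ 478.19244459, -265.54553254,   66.        ])] [ 473.96756197 -264.19401491  132.18073596]
```

Top view confirms the arm is aligned within 1 mm. The grey-box button is centred at (478,-265.5). I'll come down slowly, watching the force.

```bash

python3 -m creep '[[0.1,-0.05,-0.5,0],[0,0,-0.5,0],[0,0,-0.5,0],[0,0,0,0],[0,0,0,0]]'
python3 -m creep '[[0,0,-0.2,0],[0,0,-0.2,0],[0,0,-0.2,0],[0,0,0,0]]'
python3 -m creep '[[0,0,-0.1,0],[0,0,-0.1,0],[0,0,0,0]]'
```

```text
clock: 11.65
eef_pos: [476.7, -265.6, 95.5]
orientation: [-0.704, 0.704, -0.063, 0.063]
contact_force: [-0.3, 0.6, 0.4]
opening: 0.001
clock: 11.98
eef_pos: [476.0, -265.2, 79.2]
orientation: [0.704, -0.704, 0.064, -0.063]
contact_force: [-0.2, 0.9, 0.5]
opening: 0.004
clock: 12.23
eef_pos: [476.3, -265.4, 74.4]
orientation: [0.704, -0.704, 0.064, -0.063]
contact_force: [-0.4, -0.2, 0.8]
opening: 0.001
```

```bash

python3 -m creep '[[0,0,-0.1,0],[0,0,-0.1,0],[0,0,0,0]]'
python3 -m creep '[[0,0,-0.1,0],[0,0,0,0]]'
python3 -m creep '[[0,0,-0.1,0],[0,0,0,0]]'
python3 - <<'E'
from h import *
for n in ("wrist","side"): cv2.imwrite(f"pics/{n}10.png",arm.grab_frame(n)[:,:,::-1])
S=cv2.imread("pics/side10.png");cv2.imwrite("pics/side10c.png",cv2.resize(S[130:210,310:410],None,fx=6,fy=6,interpolation=cv2.INTER_CUBIC))
E
```

```text
clock: 12.48
eef_pos: [476.2, -265.3, 69.4]
orientation: [0.704, -0.704, 0.064, -0.063]
contact_force: [0.1, -0.6, -0.8]
opening: -0.001
clock: 12.65
eef_pos: [476.6, -265.6, 67.2]
orientation: [-0.704, 0.704, -0.063, 0.063]
contact_force: [0.1, -0.3, 1.9]
opening: 0.0
clock: 12.82
eef_pos: [476.7, -265.6, 64.8]
orientation: [-0.704, 0.704, -0.063, 0.064]
contact_force: [-0.1, 0.4, 3.3]
opening: 0.002
```

View pics/side10c.png

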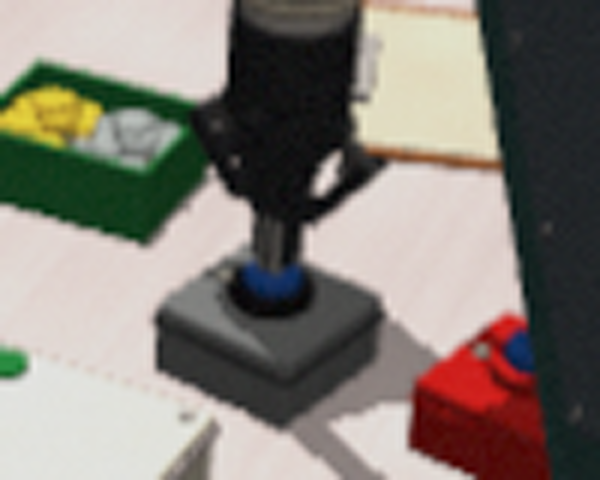

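The tip is on the blue button of the grey box at (275,280 in the crop), and the force is rising. I'll press on until it bottoms out.

```bash

python3 -m creep '[[0,0,-0.08,0],[0,0,0,0]]'
python3 -m creep '[[0,0,-0.06,0],[0,0,0,0]]'
python3 -m creep '[[0,0,-0.05,0],[0,0,0,0]]'
```

```text
clock: 13.08
eef_pos: [476.7, -265.7, 62.9]
orientation: [-0.704, 0.704, -0.063, 0.064]
contact_force: [-0.6, -0.6, 4.3]
opening: -0.003
clock: 13.25
eef_pos: [476.7, -265.7, 61.7]
orientation: [-0.704, 0.704, -0.063, 0.064]
contact_force: [-0.9, 0.6, 6.0]
opening: -0.001
clock: 13.42
eef_pos: [476.8, -265.7, 61.5]
orientation: [-0.704, 0.704, -0.063, 0.064]
contact_force: [-2.7, 1.3, 16.7]
opening: 0.002
```

Force jumped to 16.7 N with almost no travel, so the button is fully down. Now I'll release it, clear off and look.

```bash

python3 -m creep '[[0,0,0,0],[0,0,0.2,0],[0,0,0.4,0],[0,0,0.8,0],[0,0,1,0]]'
python3 -m creep '[[0,0,1,0],[0,0,1,0],[0,0,1,0],[-0.3,-0.8,0.6,0],[-0.3,-0.8,0.6,0]]'
python3 -m creep '[[-0.5,-1,0,0],[-0.5,-1,0,0],[-0.5,-1,0,0],[-0.5,-1,0,0],[0,0,0,0]]'
python3 -m creep '[[-0.5,-1,0,0],[-0.5,-1,0,0],[-0.5,-1,0,0],[0,0,0,0],[0,0,0,0]]'
python3 - <<'E'
from h import *
for n in ("top","side"): cv2.imwrite(f"pics/{n}11.png",arm.grab_frame(n)[:,:,::-1])
T=cv2.imread("pics/top11.png");cv2.imwrite("pics/top11c.png",cv2.resize(T[110:310,140:460],None,fx=2.5,fy=2.5,interpolation=cv2.INTER_CUBIC))
E
```

```text
clock: 13.83
eef_pos: [474.9, -264.4, 119.4]
orientation: [0.705, -0.703, 0.065, -0.062]
contact_force: [0.1, 0.1, 0.1]
opening: -0.002
clock: 14.25
eef_pos: [461.5, -305.1, 226.7]
orientation: [-0.704, 0.704, -0.062, 0.063]
contact_force: [0.2, 0.6, 0.2]
opening: 0.001
clock: 14.67
eef_pos: [409.4, -409.8, 225.2]
orientation: [-0.703, 0.705, -0.065, 0.064]
contact_force: [0.1, -0.1, 0.4]
opening: -0.004
clock: 15.08
eef_pos: [373.3, -480.9, 224.8]
orientation: [0.705, -0.704, 0.064, -0.064]
contact_force: [0.2, 0.5, 0.2]
opening: -0.0
```

View pics/top11c.png

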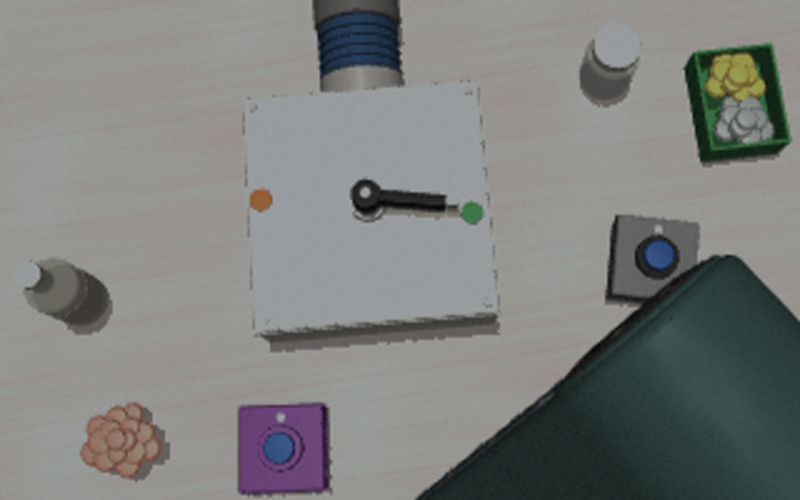

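View pics/side11.png

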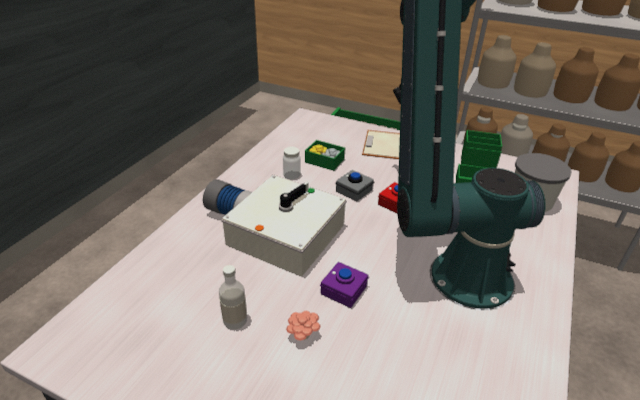

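The arm points at green (471,212 in the crop) and the loose things look unmoved. The button is up and the robot is clear. Handing in.

```bash
python3 -c "
from plant import arm
s=arm.state();print(s['clock'],s['contact_force'],s['joint_velocities'].round(3)); print(arm.job_done())"
```

```text
15.1833 [-0.05139666  0.15381158 -0.56789424] [ 0.014 -0.006  0.004 -0.002 -0.004 -0.003]
the job is handed in; nothing more can be done
None
```

I pushed the damper arm round to the green marker with the closed fingertip. Then I pressed the blue button on the grey box fully down, let it go, and handed the job in at 15.2 s. No verdict was reported.

- **Arm position:** the wrist view put its centre line about 2 mm off the green marker's centre, and the top view put it under 1 mm off. The limit is 10 mm. The pushing force I read stayed under about 5 N, and the arm still looks seated.
- **Button:** the force rose from about 2 to 6 N over 5–6 mm of travel, then jumped to 16.7 N with almost no further movement, so it bottomed out. It looks up again in the last pictures.
- **Surroundings:** the jar, bottle, mushrooms and punnet look unmoved. The gripper is in free air at z ≈ 225 mm, with contact force near zero.

**What disagreed:**
- **Fingertip height:** the closed fingertips appeared level with the TCP, not 22 mm ahead of it as stated. My first pass therefore slid just over the blade without moving it, and I repeated it about 18 mm lower.
- **Pose readings:** TCP readings wandered by a few mm while the robot settled. I compared the arm and marker within single pictures so this would not affect the result.

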